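# Park the polishing wheel under its brake

### The arm

A 7-joint arm with a two-finger parallel gripper is mounted at the origin on the work surface. World frame = base frame: x ahead of the robot, y to its left, z up, the work surface at z = 0. Lengths are in m, angles in rad, forces in N, time in s.
With the tool pointing down it reaches from about 0.425 to 0.825 m from the base axis. Payload 3.6 kg.
Tool frame: the origin (TCP) lies where the fingers leave the gripper's body, on its centre line; the fingertips stand 73 mm ahead of it and the grasp point (between the pads) lies 54 mm ahead of it; x points along the fingers, y is the direction in which the jaws open and shut, and the axes are right-handed (so a half turn about x gives the same grasp; the last joint's range is limited). The gripper opens to 85 mm and grips with 20 to 120 N. Pads are 22 mm wide; open, the fingers measure 114 mm over their backs; the gripper's body (76 mm by 85 mm) begins 54 mm behind the grasp point. The pads swing forward as they close: fully open they stand 13 mm farther back than shut.
Start: joints at [1.175, 0.615, -0.013, 1.423, 0.008, 1.103, -0.04], TCP at [0.235, -0.606, 0.304] pointing down, gripper open.
Joint ranges: [-3.12, 3.12], [-0.3, 2.06], [-1.34, 1.32], [0.26, 2.42], [-1.36, 4.5], [0.01, 1.98], [-2.84, 2.84]. Speed limits (rad/s): [2.79, 2.79, 3.14, 3.14, 3.14, 3.14, 3.14].

### API

Orientations are given as a unit quaternion [x, y, z, w].
In Python, from station import arm, snapshot, camera_info, ticket gives the robot as it stands. Calls block until the motion is done:
- arm.movep(position, orientation): joint-space move of the TCP to a pose.
- arm.line_to(position, velocity=0.15, ori=None): straight line of the TCP; ori=None keeps the orientation; velocity is the mean speed in m/s.
- arm.move_j(angles): joint-space move.
- arm.move_gripper(opening, effort=None): opening from 0.0 (shut) to 1.0 (fully open); effort is the grip in N (None keeps the last); returns when the fingers have stopped.
- arm.pause(seconds).
- arm.ik(position, orientation): joint angles nearest the present ones, or None.
- snapshot(name): name is "scene" or "top"; returns the picture (420x560x3 uint8, blue, green, red); there is no depth.
- camera_info(name): a dict with "fx", "fy", "cx", "cy" (pixels), "R" (3x3) and "t" (3): a world point X has camera coordinates R X + t. Camera axes: x right, y down, z forward; pixel columns grow to the right and rows downward; lengths in m; the calibration is good to about 2 mm. A picture is of the moment at which its call begins. camera_info takes no time and is no camera call.
A pose or a line that the arm cannot do raises arm.MotionError and nothing moves.
- ticket.finish_job(): hands the job in, once; it reports no verdict.
Readings, each from a call of its own:
- arm.read_time(): time.
- arm.read_joint_positions(): joint angles.
- arm.read_dq(): joint speeds.
- arm.read_effort(): joint torques, N m.
- arm.read_tool_pos(): TCP position.
- arm.read_eef_rot(): TCP orientation.
- arm.read_ft_force(): force on the tool from outside, world axes, zero at the start.
- arm.read_wrist_torque(): the same for the moment, N m.
- arm.read_opening(): opening from 0.0 (shut) to 1.0 (fully open).
Only numpy, scipy, OpenCV 4.12 (cv2) and the standard library are available. Lean on these libraries where they do the work, as an engineer would, in place of code of your own. Each camera call takes 0.05 s, during which the arm holds its last target.

### The job

Park the polishing lathe: turn its blue wheel until the white mark is at the very top, under the red pointer, and let go of the wheel. Then hang the brake weight by its crossbar in the fork of the yellow sprung brake arm and lower it gently with the arm, never letting it plunge; let go only once the arm has settled all the way down. The mark must still be at the top when you finish, and the loose things on the bench must be left where they are.

Things in the scene. Friction and masses are not known exactly. Their poses are not given: they have to be found in the camera images.
- lathe: Green polishing lathe, fixed. Origin: on the bench below the wheel's centre; x level, square to the axle, pointing about to the robot's left; y along the axle from wheel to brake drum, about towards the robot; z up. Open side: -x. Base plate 22 mm thick, x -105 to 145, y -80 to 205 mm. Pedestal x +-45, y 60 to 105, up to 157 mm. Drum, radius 34, y 140 to 170, on the axle 130 mm up. Red pointer tip at z 223.
- guard (a point): Middle of the open-side edge of the wire guard over the wheel: a level grid of 6 mm steel bars 110 mm wide (lathe y +-55), underside 315 mm up (100 mm above the wheel), from lathe x = -100 mm over the whole wheel to a post at x = 128 mm. It bars the way from straight above: reach the rim under it from the open side (lathe -x) with a tool tilted about 45 degrees.
- wheel: Blue felt polishing wheel on the level axle: solid disc, diameter 170, 22 mm thick, hub flange diameter 56, 32 mm thick (nut 44 mm). Origin: its centre, 130 mm up; y axis along the axle; its z axis points to the white mark. Turns any number of turns either way with light friction (0.1 N m) and stays where left. The rim can be pinched across its 22 mm and carried round in strokes.
- mark (a point): White mark, 14 mm wide, across the wheel's rim and 20 mm down both faces; this point lies on the rim, 85 mm from the wheel's centre, in the middle of its thickness. At the start it is anywhere more than about 1 rad from the top, often hidden underneath.
- brake_arm (a joint): Yellow sprung brake arm beside the wheel, over the drum. Angle it has sunk: 0 raised (held up by its spring), 0.25 rad fully down, its black shoe on the drum. It points from its pivot to the open side (lathe -x), 0.15 rad above level when raised, 0.10 rad below when down. The weight takes it fully down; let go early it plunges (over 1 rad/s), for it is only slightly damped.
- pivot (a point): Level pivot of the brake arm, parallel to the axle, between two posts (up to 207 mm): at x 100, y 155, z 190 mm in the lathe's frame.
- seat (a point): In the fork at the arm's tip, 240 mm from the pivot: where the crossbar's middle will lie, 226 mm up when raised, 166 mm when down. Two prongs 8 mm wide, 60 mm apart (centres), 52 mm clear between, open towards lathe -x; each has a V notch open upwards, 14 mm wide below, 34 mm at its mouth, floor 5 mm under this point, lips 18 mm above it. The weight's foot does not pass between them.
- weight: Brake weight, about 0.6 kg, standing upright on the bench. Origin: centre of its underside, z up. Dark round foot of diameter 64 mm, 32 mm high; steel stem of diameter 16 mm; steel crossbar; red grip 24 x 24 mm square (sides along x and y) above it, from 125 to 187 mm, best held at about 165 mm, the fingers on two opposite sides.
- bar (a point): Middle of the weight's crossbar: round, diameter 10 mm, 102 mm long along the weight's y axis, 115 mm above its underside, with collars of diameter 20 mm on its ends (94 mm between them).
- can: Bystander: brass-coloured can of polish, diameter 62, height 130 mm, standing; origin at the centre of its underside.
- mandrel: Bystander: steel ring mandrel, a slim upright cone 165 mm high on a foot of diameter 72 mm; origin at the centre of its underside.
- mallet: Bystander: small hammer 200 mm long lying on the bench; handle along its x axis.
- anvil: Bystander: steel bench block 80 x 80 x 30 mm; origin at the centre of its underside.
- jar: Bystander: amber jar, diameter 60, height 80 mm; origin at the centre of its underside.
Not all that is in view belongs to the job. What is shaped like the weight but purple or turquoise is not meant.

How it is judged:
By the outcome, as a careful person would: the job done as asked, in the order asked, and still so for the second after the job is handed in, with the robot touching nothing.
It also fails if it takes over 72 s, if anything falls off the work surface, if the arm or the gripper's body presses on something with over 40 N, if the wrist force passes 120 N, or if a joint passes its speed limit or range.

## Working session

There is one attempt and no reset: what is moved stays moved. The work goes in short steps, each a Python script; the robot and the scene stay as the last script left them, time stands still between calls to the robot, and variables do not carry over. Pictures are saved under pics/ and viewed, and the job is handed in when it is done.

```bash
ls; mkdir -p pics
python3 - <<'E'
from station import arm, snapshot, camera_info
import cv2
for n in("scene","top"):
    im=snapshot(n); cv2.imwrite(f"pics/{n}0.png",im); 
    c=camera_info(n); print(n,{k:(v if not hasattr(v,'tolist') else v.tolist()) for k,v in c.items()})
print(arm.read_time(),arm.read_tool_pos(),arm.read_eef_rot(),arm.read_opening())
E
```

```text
pics
scene {'fx': 415.68493453373253, 'fy': 415.68493453373253, 'cx': 274.57885980779605, 'cy': 208.69240474220928, 'R': [[-0.6017052233136705, 0.7987173826884136, -0.0011691143726468814], [0.5419333337470763, 0.40718356593719385, -0.7351937196443199], [-0.5867359593640277, -0.44300348330689376, -0.6778560523939671]], 't': [0.3384297414667626, -0.11580044286215113, 1.5863081766057308]}
top {'fx': 520.5776920002472, 'fy': 520.5776920002472, 'cx': 284.2394517675784, 'cy': 215.84135866524568, 'R': [[0.003918358146043551, -0.999934165165458, -0.010784795051267212], [-0.9973625148537955, -0.0031261836372632862, -0.07251372932333779], [0.07247524014414525, 0.01104048507650876, -0.9973091031647728]], 't': [-0.028149542577632393, 0.4918853665794633, 1.7069263442075102]}
0.1 [ 0.23475121 -0.60556976  0.30284142] [-0.69488126 -0.13083367  0.6952163  -0.12921643] 1.004522253295915
```

View pics/scene0.png

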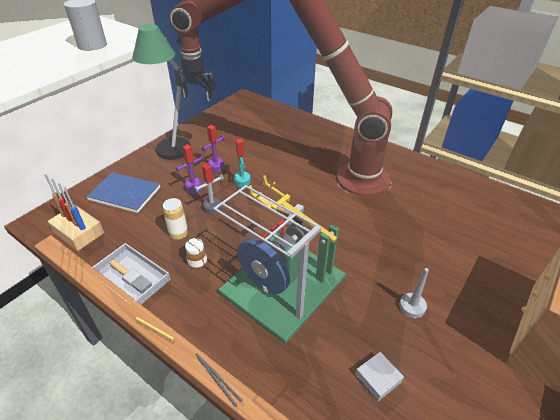

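View pics/top0.png

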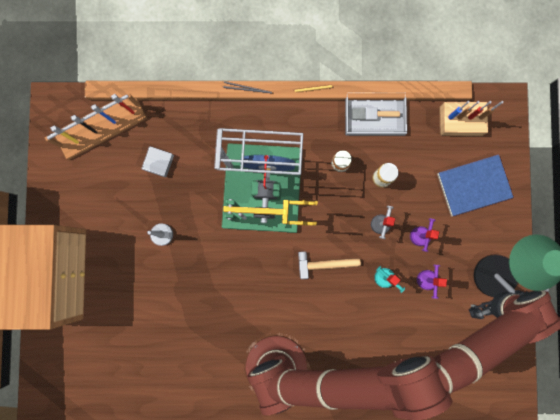

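Run:
```python
import cv2
t=cv2.imread("pics/top0.png"); s=cv2.imread("pics/scene0.png")
cv2.imwrite("pics/t1.png",cv2.resize(t[115:250,205:335],None,fx=5,fy=5,interpolation=cv2.INTER_CUBIC)[:600*2,:800][:675])
a=cv2.resize(t[120:240,205:335],None,fx=5,fy=5,interpolation=cv2.INTER_CUBIC);cv2.imwrite("pics/t1.png",a)
a=cv2.resize(t[195:300,350:460],None,fx=5,fy=5,interpolation=cv2.INTER_CUBIC);cv2.imwrite("pics/t2.png",a)
a=cv2.resize(s[170:320,200:350],None,fx=4,fy=4,interpolation=cv2.INTER_CUBIC);cv2.imwrite("pics/s1.png",a)
a=cv2.resize(s[120:240,160:300],None,fx=5,fy=5,interpolation=cv2.INTER_CUBIC);cv2.imwrite("pics/s2.png",a)
```

```text
(no output)
```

View pics/t1.png

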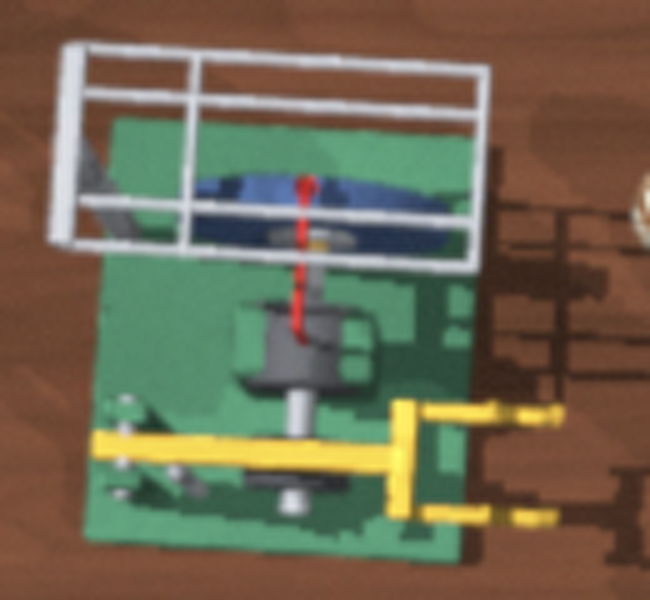

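View pics/t2.png

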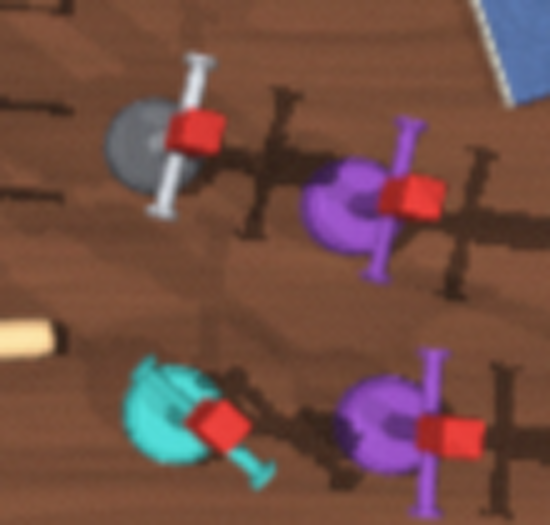

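View pics/s1.png

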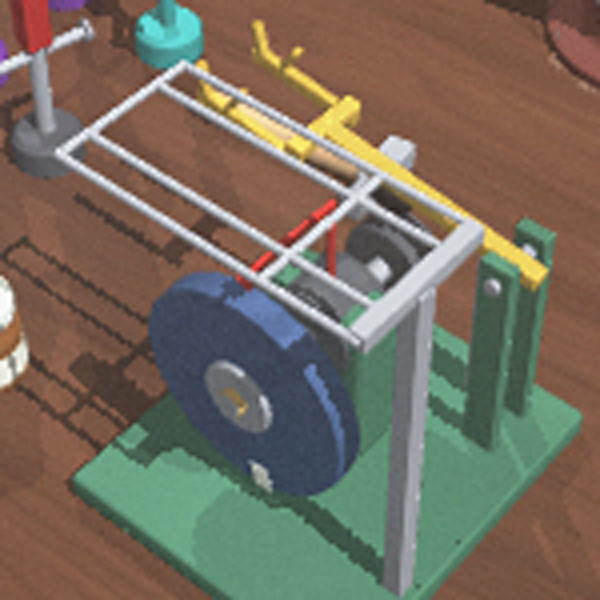

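View pics/s2.png

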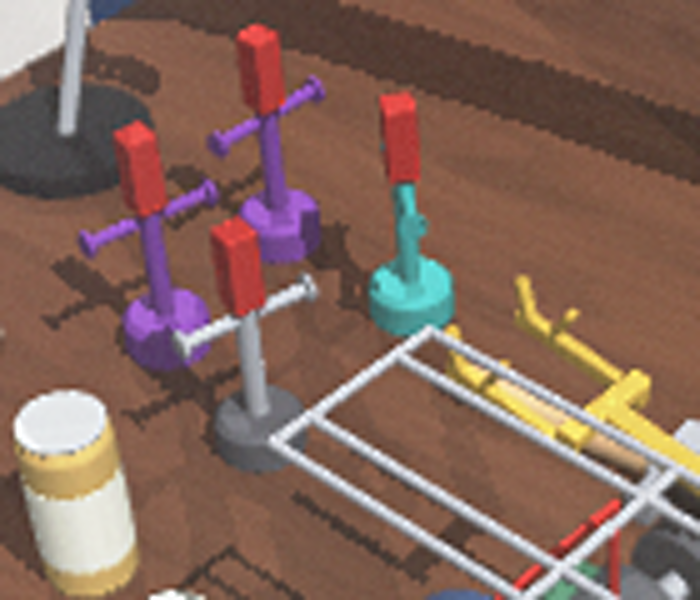

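```bash
cat > h.py <<'E'
import numpy as np
from scipy.optimize import least_squares
from scipy.spatial.transform import Rotation as Rn
from station import camera_info
C={n:camera_info(n) for n in("scene","top")}
for c in C.values(): c['R']=np.array(c['R']);c['t']=np.array(c['t'])
def proj(n,X):
    c=C[n];p=c['R']@np.asarray(X,float)+c['t'];return np.array([c['fx']*p[0]/p[2]+c['cx'],c['fy']*p[1]/p[2]+c['cy']])
def ray(n,uv,z):
    c=C[n];d=c['R'].T@np.array([(uv[0]-c['cx'])/c['fx'],(uv[1]-c['cy'])/c['fy'],1]);o=-c['R'].T@c['t'];return o+d*(z-o[2])/d[2]
def crop(u,v,s,ox,oy): return np.array([(u+.5)/s-.5+ox,(v+.5)/s-.5+oy])
def fit(obs,x0):
    def W(p,X): return np.array([p[0]+np.cos(p[2])*X[0]-np.sin(p[2])*X[1],p[1]+np.sin(p[2])*X[0]+np.cos(p[2])*X[1],X[2]])
    r=lambda p:np.concatenate([proj(n,W(p,X))-uv for n,X,uv in obs])
    s=least_squares(r,x0,loss='soft_l1'); return s.x,r(s.x).reshape(-1,2)
E
python3 - <<'E'
from h import *
T=lambda u,v:crop(u,v,5,205,120)
S=lambda u,v:crop(u,v,4,200,170)
m=1e-3
obs=[("top",(145*m,-80*m,22*m),T(113,120)),("top",(-105*m,-80*m,22*m),T(480,140)),("top",(-105*m,205*m,22*m),T(461,562)),("top",(145*m,205*m,22*m),T(84,540)),
("top",(-100*m,-55*m,318*m),T(488,66)),("top",(-100*m,55*m,318*m),T(477,270)),
("scene",(-105*m,-80*m,22*m),S(73,480)),("scene",(145*m,205*m,22*m),S(582,413)),
("scene",(-100*m,-55*m,318*m),S(57,152)),("scene",(-100*m,55*m,318*m),S(184,63))]
p,r=fit(obs,[0.55,0.03,1.57]);print(p);print(r.round(1))
# weight
T=lambda u,v:crop(u,v,5,350,195); S=lambda u,v:crop(u,v,5,160,120)
print(ray("top",T(150,145),.032))
obs=[("top",(0,-.051,.115),T(200,60)),("top",(0,.051,.115),T(161,212)),("scene",(0,-.051,.115),S(182,345)),("scene",(0,.051,.115),S(310,287)),
("top",(0,0,.032),T(152,145)),("top",(0,0,.187),T(198,130)),("scene",(0,0,.187),S(234,233))]
for y0 in(1.57,-1.57):
  q,r=fit(obs,[0.5,-.2,y0]);print(q);print(r.round(1))
print(arm.ik if 0 else '')
E
```

```text
[0.64901717 0.02543314 1.51912891]
[[-0.3 -1. ]
 [ 1.  -1. ]
 [ 0.2 -0.1]
 [ 0.   0.1]
 [-0.4  0.6]
 [-0.4 -0.8]
 [-0.8 -1.6]
 [ 1.  -1. ]
 [ 0.5  0.1]
 [ 0.1 -0.1]]
[ 0.46644275 -0.33902861  0.032     ]
[ 0.46789067 -0.34297475  1.31353328]
[[-0.2 -0.7]
 [-0.4  0.4]
 [ 0.1  0.3]
 [ 0.7 -0.1]
 [ 0.8 -0.4]
 [ 0.7 -0.5]
 [ 0.6 -0.8]]
[ 0.46789067 -0.34297475  1.31353328]
[[-0.2 -0.7]
 [-0.4  0.4]
 [ 0.1  0.3]
 [ 0.7 -0.1]
 [ 0.8 -0.4]
 [ 0.7 -0.5]
 [ 0.6 -0.8]]
```

```bash
cat >> h.py <<'E'
P=np.array([0.64902,0.02543,1.51913])
xl=np.array([np.cos(P[2]),np.sin(P[2]),0]);yl=np.array([-np.sin(P[2]),np.cos(P[2]),0]);zl=np.array([0,0,1.])
O=np.array([P[0],P[1],0])
def L2W(x,y,z): return O+xl*x+yl*y+zl*z
def mark_angle(n,uv,y):
    c=C[n];d=c['R'].T@np.array([(uv[0]-c['cx'])/c['fx'],(uv[1]-c['cy'])/c['fy'],1]);o=-c['R'].T@c['t']
    p0=L2W(0,y,.13);k=yl@(p0-o)/(yl@d);X=o+k*d-p0
    return np.degrees(np.arctan2(X@xl,X[2])),np.hypot(X@xl,X[2])
def hand(th,tilt,flip,r=.075,dy=0.):
    "th,tilt deg -> TCP pose gripping rim at angle th"
    th=np.radians(th);t=np.radians(tilt)
    g=L2W(r*np.sin(th),dy,.13+r*np.cos(th)); d=np.cos(t)*xl-np.sin(t)*zl
    y=yl*(-1 if flip else 1); R=np.column_stack([d,y,np.cross(d,y)])
    return g-.054*d,Rn.from_matrix(R).as_quat(),d
E
python3 - <<'E'
from h import *
from station import arm
S=lambda u,v:crop(u,v,4,200,170)
print(mark_angle("scene",S(260,475),-.011), mark_angle("scene",S(238,402),-.022))
for x in(-.075,.085): print(proj("scene",L2W(0,-.011,.13+x)))
for n,uv,z in(("jar",(342,158),.08),("can",(388,170),.13)): print(n,ray("top",uv,z))
for f in(0,1):
  for tilt in(0,15,30,45,60):
    for th in (-100,-75,-50,-30):
      p,q,d=hand(th,tilt,f); j=arm.ik(p,q); 
      print(f,tilt,th,p.round(3),None if j is None else np.round(j,2))
E
```

```text
(np.float64(168.97503828859809), np.float64(0.07835178239045215)) (np.float64(47.93611857683601), np.float64(0.01002139948427477))
[260.52518391 285.11547201]
[258.98823041 246.15493197]
jar [ 0.67448916 -0.21208651  0.08      ]
can [ 0.62776699 -0.34979318  0.13      ]
0 0 -100 [ 0.642 -0.102  0.117] [ 0.56  1.25 -0.2   1.35 -1.1   1.65 -2.14]
0 0 -75 [ 0.642 -0.101  0.149] [ 0.57  1.2  -0.22  1.37 -1.1   1.65 -2.18]
0 0 -50 [ 0.643 -0.086  0.178] [ 0.54  1.15 -0.21  1.41 -1.13  1.65 -2.19]
0 0 -30 [ 0.644 -0.066  0.195] [ 0.51  1.11 -0.18  1.44 -1.17  1.65 -2.18]
0 15 -100 [ 0.643 -0.1    0.131] [ 0.29  1.14  0.31  1.41 -1.28  1.77 -2.04]
0 15 -75 [ 0.643 -0.099  0.163] [ 0.28  1.1   0.32  1.42 -1.28  1.79 -2.08]
0 15 -50 [ 0.643 -0.084  0.192] [ 0.27  1.04  0.29  1.45 -1.27  1.77 -2.12]
0 15 -30 [ 0.644 -0.064  0.209] [ 0.27  1.    0.24  1.47 -1.26  1.72 -2.15]
0 30 -100 [ 0.643 -0.095  0.144] [ 0.25  1.03  0.3   1.46 -1.15  1.54 -2.11]
0 30 -75 [ 0.643 -0.094  0.176] [ 0.24  0.98  0.32  1.46 -1.15  1.57 -2.15]
0 30 -50 [ 0.644 -0.079  0.205] [ 0.21  0.94  0.34  1.47 -1.15  1.59 -
[... 1512 characters left out ...]
3  1.09  0.44]
1 30 -30 [ 0.645 -0.059  0.222] [ 0.75  1.01 -0.79  1.47 -0.44  1.07  0.41]
1 45 -100 [ 0.643 -0.086  0.155] [ 0.69  1.   -0.67  1.49 -0.27  0.96  0.36]
1 45 -75 [ 0.643 -0.085  0.188] [ 0.69  0.96 -0.68  1.48 -0.28  1.    0.34]
1 45 -50 [ 0.644 -0.07   0.216] [ 0.68  0.91 -0.69  1.48 -0.29  1.02  0.3 ]
1 45 -30 [ 0.645 -0.05   0.233] [ 0.66  0.89 -0.69  1.48 -0.31  1.01  0.28]
1 60 -100 [ 0.644 -0.075  0.164] [ 0.57  0.89 -0.58  1.52 -0.11  0.88  0.19]
1 60 -75 [ 0.644 -0.074  0.196] [ 0.57  0.85 -0.58  1.51 -0.12  0.93  0.17]
1 60 -50 [ 0.645 -0.059  0.225] [ 0.55  0.81 -0.59  1.49 -0.13  0.97  0.14]
1 60 -30 [ 0.646 -0.039  0.242] [ 0.53  0.79 -0.59  1.49 -0.14  0.98  0.11]
```

```bash
python3 - <<'E'
from h import *
from station import arm,snapshot
import cv2
print(arm.read_time())
arm.move_gripper(0.5,25)
p,q,d=hand(-42,46,1)
a=p-.10*d
arm.movep(a+[-.0,-.03,.09],q)
print(arm.read_time(),arm.read_tool_pos())
cv2.imwrite("pics/s3.png",snapshot("scene"))
cv2.imwrite("pics/t3.png",snapshot("top"))
E
python3 -c "
import cv2,numpy as np
s=cv2.imread('pics/s3.png');t=cv2.imread('pics/t3.png')
cv2.imwrite('pics/b3.png',np.hstack([s[60:340,130:410],t[90:370,180:460]]))"
```

```text
0.1
2.875 [ 0.64063297 -0.16295938  0.38617489]
```

View pics/b3.png

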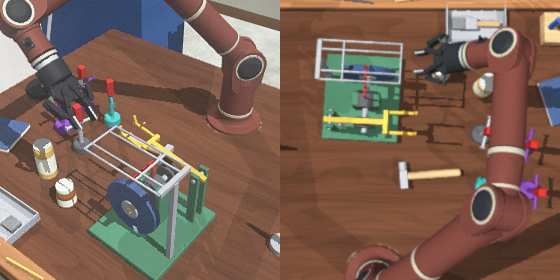

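The hand is at the open side of the guard and clear of it (top view around (440,60)). Next I go in under the guard and pinch the rim.

```bash
python3 - <<'E'
from h import *
from station import arm,snapshot
import cv2
p,q,d=hand(-42,46,1)
arm.line_to(p-.10*d,.2)
print(arm.read_time(),arm.read_ft_force().round(1))
arm.line_to(p,.12)
print(arm.read_time(),arm.read_ft_force().round(1),arm.read_tool_pos()-p)
arm.move_gripper(0.0,25)
print(arm.read_time(),arm.read_ft_force().round(1),arm.read_wrist_torque().round(2),arm.read_opening()*85)
cv2.imwrite("pics/s4.png",snapshot("scene"))
cv2.imwrite("pics/t4.png",snapshot("top"))
E
python3 -c "
import cv2,numpy as np
s=cv2.imread('pics/s4.png');t=cv2.imread('pics/t4.png')
r=lambda a:cv2.resize(a,None,fx=3,fy=3,interpolation=cv2.INTER_CUBIC)
cv2.imwrite('pics/b4.png',np.hstack([r(s[170:310,200:330]),r(t[110:250,210:340])]))"
```

```text
3.6 [-0.8  0.9 -0.6]
4.5833 [ 0.5 -0.4  0.5] [ 0.00054332 -0.00088482  0.00063872]
4.8917 [ 0.6 -1.3  2. ] [-0.7   0.04 -0.1 ] 21.236906475993504
```

View pics/b4.png

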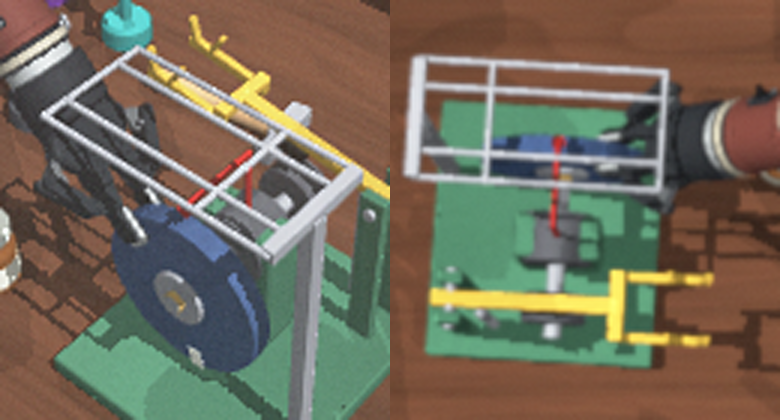

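Rim pinched at 21 mm opening with almost no side load; the mark is at the bottom of the front face. First downstroke now.

```bash
cat >> h.py <<'E'
def stroke(arm,th0,th1,t0,t1,n=4,v=.12,r=.075):
    for k in range(1,n+1):
        s=k/n;p,q,_=hand(th0+(th1-th0)*s,t0+(t1-t0)*s,1,r); arm.line_to(p,v,ori=q)
E
python3 - <<'E'
from h import *
from station import arm,snapshot
import cv2
for a in range(4):
    stroke(arm,-42-14.5*a,-56.5-14.5*a,46-6.5*a,39.5-6.5*a,1)
    print(arm.read_time(),arm.read_ft_force().round(1),arm.read_wrist_torque().round(2),arm.read_opening()*85)
cv2.imwrite("pics/s5.png",snapshot("scene"))
cv2.imwrite("pics/t5.png",snapshot("top"))
E
python3 -c "
import cv2,numpy as np
s=cv2.imread('pics/s5.png');t=cv2.imread('pics/t5.png')
r=lambda a:cv2.resize(a,None,fx=3,fy=3,interpolation=cv2.INTER_CUBIC)
cv2.imwrite('pics/b5.png',np.hstack([r(s[170:310,200:330]),r(t[110:250,210:340])]))"
```

```text
5.35 [ 1.8 -3.9 -2.9] [-1.83 -0.12 -0.56] 21.608357289413757
5.7083 [ 1.9 -5.  -1.6] [-1.91  0.02 -0.64] 21.41019712382363
6.0667 [ 1.7 -5.2 -0.4] [-1.72  0.06 -0.59] 21.336939389487938
6.425 [ 0.4 -6.5 -2.1] [-1.76  0.03 -0.6 ] 21.45622829345541
```

View pics/b5.png

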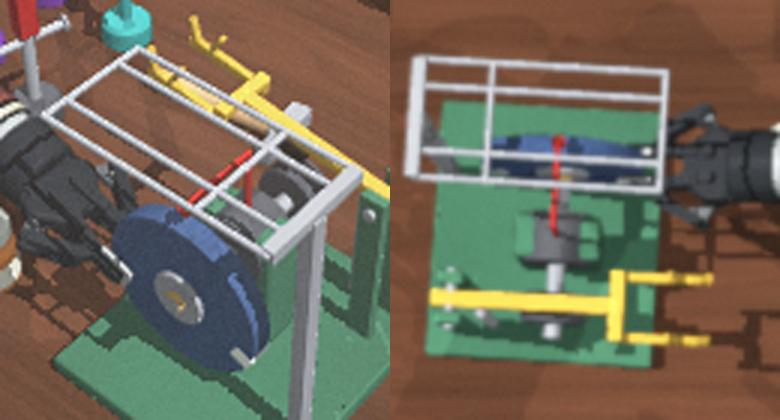

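```bash
python3 - <<'E'
from h import *
print(mark_angle("scene",crop(236,354,3,200,170),-.011), mark_angle("scene",crop(195,357,3,200,170),-.011))
E
python3 -c "
import cv2,numpy as np
s=cv2.imread('pics/s5.png');t=cv2.imread('pics/t5.png')
r=lambda a:cv2.resize(a,None,fx=3,fy=3,interpolation=cv2.INTER_CUBIC)
cv2.imwrite('pics/b5.png',np.hstack([r(s[160:300,140:270]),r(t[110:250,290:420])]))"
```

```text
(np.float64(116.37812184686392), np.float64(0.07107598561928276)) (np.float64(169.05552901887737), np.float64(0.07957370153850407))
```

View pics/b5.png

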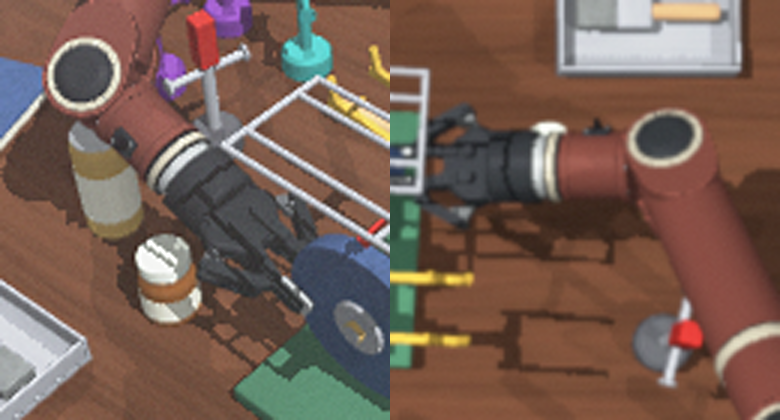

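```bash
python3 - <<'E'
from h import *
from station import arm,snapshot
import cv2
arm.move_gripper(0.5,25)
cv2.imwrite("pics/s5b.png",snapshot("scene"))
stroke(arm,-100,-36,20,46,3,.2)
print(arm.read_time(),arm.read_ft_force().round(1))
arm.move_gripper(0.0,25)
print(arm.read_time(),arm.read_ft_force().round(1),arm.read_opening()*85)
stroke(arm,-36,-100,46,20,4,.12)
print(arm.read_time(),arm.read_ft_force().round(1),arm.read_opening()*85)
cv2.imwrite("pics/s6.png",snapshot("scene"))
cv2.imwrite("pics/t6.png",snapshot("top"))
E
python3 -c "
import cv2,numpy as np
s=cv2.imread('pics/s6.png');t=cv2.imread('pics/s5b.png')
r=lambda a:cv2.resize(a,None,fx=3,fy=3,interpolation=cv2.INTER_CUBIC)
cv2.imwrite('pics/b6.png',np.hstack([r(s[170:310,200:330]),r(t[170:310,200:330])]))"
```

```text
7.8917 [-0.3 -0.6 -0.9]
8.2 [ 4.1 -0.7 -4.6] 21.35468498863368
9.7 [ 3.8 -2.8 -0.7] 20.96838650042848
```

View pics/b6.png

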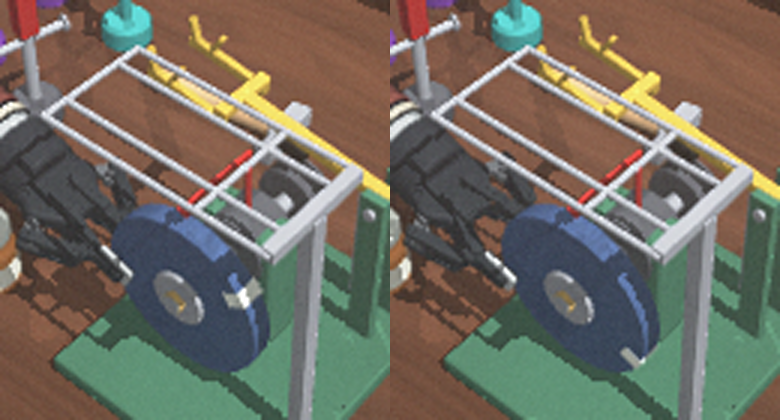

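Run:
```python
from h import *
print(mark_angle("scene",crop(233,299,3,200,170),-.011),mark_angle("scene",crop(240,296,3,200,170),-.011))
for a in (55,60,65):
  a=np.radians(a);print(3*(proj("scene",L2W(.085*np.sin(a),-.011,.13+.085*np.cos(a)))-[200,170])+1)
```

```text
(np.float64(55.56094194052185), np.float64(0.0726922350515632)) (np.float64(52.93277483554102), np.float64(0.08452616068074054))
[242.01381975 299.01064496]
[245.65864844 306.2137315 ]
[248.76057857 313.2858614 ]
```

```bash
python3 - <<'E'
from h import *
from station import arm,snapshot
import cv2
arm.move_gripper(0.5,25)
stroke(arm,-100,-36,20,46,3,.2)
arm.move_gripper(0.0,25)
print(arm.read_time(),arm.read_ft_force().round(1),arm.read_opening()*85)
stroke(arm,-36,-91,46,22,4,.12)
print(arm.read_time(),arm.read_ft_force().round(1),arm.read_opening()*85)
cv2.imwrite("pics/s7.png",snapshot("scene"))
cv2.imwrite("pics/t7.png",snapshot("top"))
E
python3 -c "
import cv2,numpy as np
s=cv2.imread('pics/s7.png');t=cv2.imread('pics/t7.png')
r=lambda a:cv2.resize(a,None,fx=6,fy=6,interpolation=cv2.INTER_CUBIC)
cv2.imwrite('pics/b7.png',np.hstack([r(s[220:300,230:297]),r(t[130:210,230:296])]))"
```

```text
11.425 [ 3.9 -0.4 -4.3] 21.317659654564512
12.8167 [ 3.1 -2.1 -1.7] 21.291656488656233
```

View pics/b7.png

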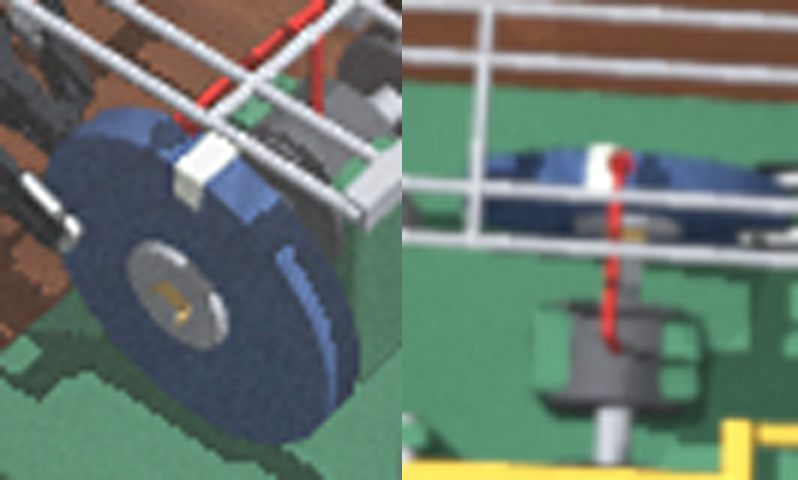

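Run:
```python
from h import *
for a in (0,4,8,12,16):
  a=np.radians(a);r=[]
  for rr,y in((.085,-.011),(.085,.011),(.065,-.011)): r.append((6*(proj("scene",L2W(rr*np.sin(a),y,.13+rr*np.cos(a)))-[230,220])+2.5).round(0))
  r.append((6*(proj("top",L2W(.085*np.sin(a),0,.13+.085*np.cos(a)))-[230,130])+2.5+[402,0]).round(0))
  print(*r)
print(6*(proj("top",L2W(0,0,.223))-[230,130])+2.5+[402,0],6*(proj("scene",L2W(0,0,.223))-[230,220])+2.5)
```

```text
[176. 159.] [211. 130.] [178. 191.] [622. 170.]
[187. 167.] [222. 137.] [186. 197.] [610. 170.]
[198. 174.] [232. 144.] [194. 203.] [598. 170.]
[208. 183.] [243. 153.] [202. 209.] [586. 169.]
[219. 192.] [253. 161.] [210. 216.] [575. 169.]
[620.97180007 167.5032617 ] [193.36612326 131.51812148]
```

```bash
python3 - <<'E'
from h import *
from station import arm,snapshot
import cv2
stroke(arm,-91,-97,22,19.5,1,.06)
print(arm.read_time(),arm.read_ft_force().round(1),arm.read_opening()*85)
cv2.imwrite("pics/s8.png",snapshot("scene"))
cv2.imwrite("pics/t8.png",snapshot("top"))
E
cat > z.py <<'E'
import cv2,numpy as np,sys
k=sys.argv[1]
s=cv2.imread(f'pics/s{k}.png');t=cv2.imread(f'pics/t{k}.png')
r=lambda a:cv2.resize(a,None,fx=10,fy=10,interpolation=cv2.INTER_CUBIC)
cv2.imwrite(f'pics/b{k}.png',np.hstack([r(s[225:275,245:285]),r(t[140:190,245:285])]))
E
python3 z.py 8
```

```text
13.2333 [ 1.9 -5.2 -0. ] 21.68651815131813
```

View pics/b8.png

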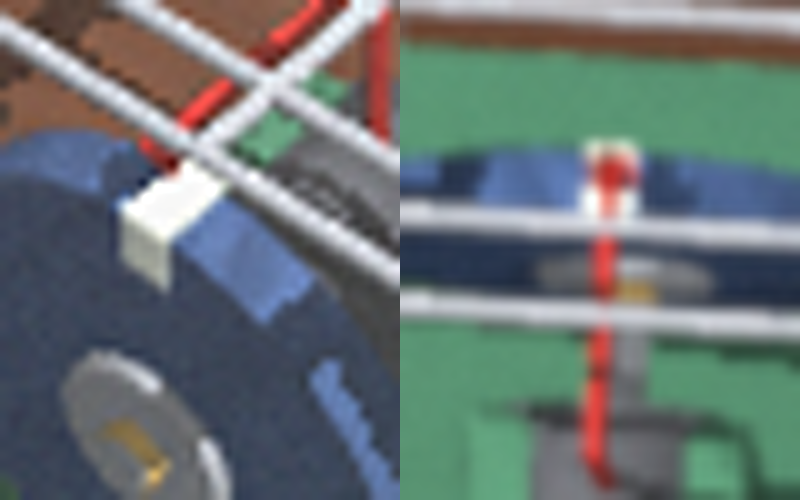

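Seen: the mark spans columns 584–638 in the top crop and the pointer tip is at about 612, so they line up. Release and look again.

```bash
python3 - <<'E'
from h import *
from station import arm,snapshot
import cv2
arm.move_gripper(0.5,25)
p,q,d=hand(-97,19.5,1)
arm.line_to(p-.07*d,.15)
print(arm.read_time(),arm.read_ft_force().round(1))
cv2.imwrite("pics/s9.png",snapshot("scene"))
cv2.imwrite("pics/t9.png",snapshot("top"))
E
python3 z.py 9
```

```text
14.2833 [-0.4  0.8 -0. ]
```

View pics/b9.png

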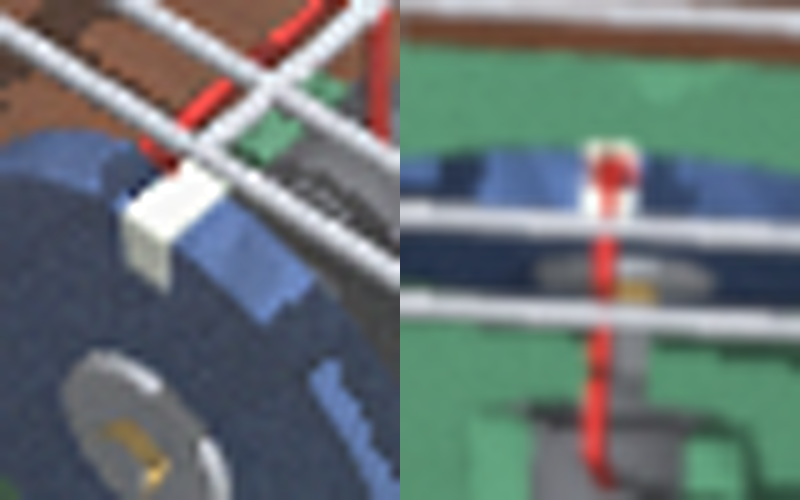

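View pics/t9.png

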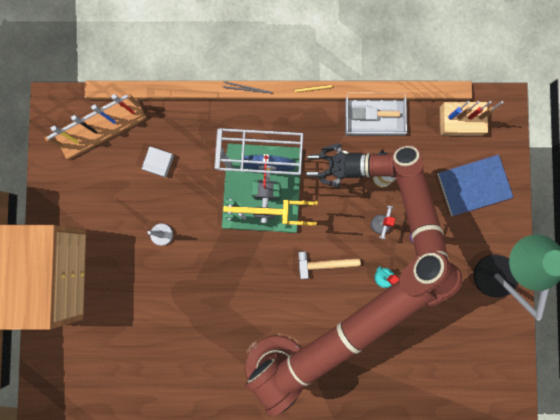

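View pics/s9.png

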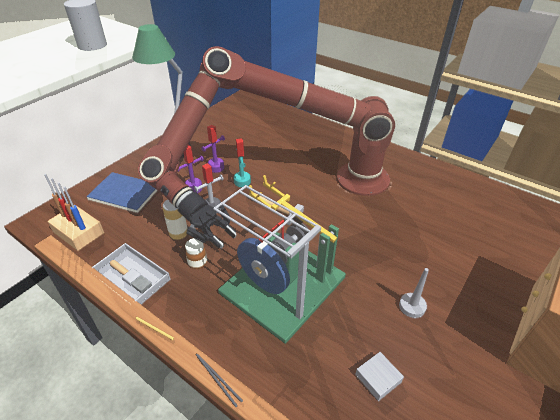

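```bash
python3 - <<'E'
from h import *
from station import arm
def dn(yaw):
    # tool x down, tool y at yaw
    y=np.array([np.cos(yaw),np.sin(yaw),0]);d=np.array([0,0,-1.]);return Rn.from_matrix(np.column_stack([d,y,np.cross(d,y)])).as_quat()
w=np.array([.46789,-.34297]);wy=1.31353
seat=L2W(.1-.24*np.cos(.15),.155,.226);print("seat",seat)
for k in range(4):
    a=wy+k*np.pi/2; b=P[2]+k*np.pi/2
    print(k,[None if j is None else np.round(j,2) for j in(arm.ik([*w,.219],dn(a)),arm.ik([seat[0],seat[1],.226+.05+.054],dn(b)))])
for y in(.125,.185):
  for x,z in((-.017,.244),(0,.221),(.017,.244)):
    X=L2W(.1-.24*np.cos(.15)+x,y,z)
    print(y,x,(5*(proj("top",X)-[205,120])+2).round(), (4*(proj("scene",X)-[200,170])+1.5).round())
E
python3 -c "
import cv2,numpy as np
s=cv2.imread('pics/s9.png');t=cv2.imread('pics/t9.png')
r=lambda a:cv2.resize(a,None,fx=8,fy=8,interpolation=cv2.INTER_CUBIC)
cv2.imwrite('pics/f9.png',np.hstack([r(s[165:225,245:295]),r(t[190:250,275:325])]))"
```

```text
seat [ 0.48713594 -0.10368712  0.226     ]
0 [array([ 1.09,  0.74, -0.85,  1.72,  0.65,  0.99,  1.32]), array([ 0.82,  0.51, -1.  ,  1.8 ,  0.48,  1.1 ,  1.18])]
1 [array([ 1.22,  0.88, -1.15,  1.71,  0.87,  1.16,  2.69]), array([ 0.89,  0.57, -1.15,  1.79,  0.57,  1.15,  2.65])]
2 [array([ 0.42,  0.61,  0.28,  1.74, -0.22,  0.82, -1.03]), array([ 0.18,  0.35, -0.01,  1.81,  0.01,  0.98, -1.46])]
3 [array([ 0.79,  0.62, -0.31,  1.73,  0.24,  0.83,  0.11]), array([ 0.45,  0.37, -0.39,  1.81,  0.17,  0.99, -0.06])]
0.125 -0.017 [560. 411.] [200.  64.]
0.125 0 [529. 414.] [219.  99.]
0.125 0.017 [501. 408.] [237.  84.]
0.185 -0.017 [555. 515.] [256.  23.]
0.185 0 [524. 516.] [274.  57.]
0.185 0.017 [496. 512.] [292.  42.]
```

View pics/f9.png

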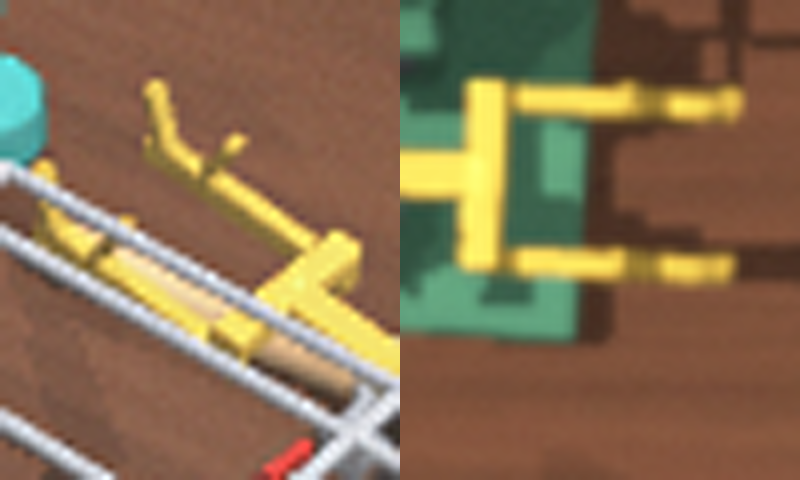

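```bash
cat >> h.py <<'E'
def dn(yaw):
    y=np.array([np.cos(yaw),np.sin(yaw),0]);d=np.array([0,0,-1.]);return Rn.from_matrix(np.column_stack([d,y,np.cross(d,y)])).as_quat()
w=np.array([.46789,-.34297]);wy=1.31353
seat=L2W(.1-.24*np.cos(.15),.155,.226)
qw=dn(wy+1.5*np.pi); qs=dn(P[2]+1.5*np.pi)
E
python3 - <<'E'
from h import *
from station import arm,snapshot
import cv2
p=arm.read_tool_pos()
arm.line_to(p+[0,0,.2],.25)
arm.movep([*w,.34],qw)
print(arm.read_time(),arm.read_tool_pos(),arm.read_joint_positions().round(2))
cv2.imwrite("pics/s10.png",snapshot("scene"))
cv2.imwrite("pics/t10.png",snapshot("top"))
s=cv2.imread('pics/s10.png');t=cv2.imread('pics/t10.png')
r=lambda a:cv2.resize(a,None,fx=3,fy=3,interpolation=cv2.INTER_CUBIC)
cv2.imwrite('pics/b10.png',np.hstack([r(s[110:250,140:270]),r(t[160:300,320:450])]))
E
```

```text
16.4667 [ 0.46833355 -0.34220272  0.33880333] [ 0.9   0.51 -0.49  1.57  0.26  1.13  0.09]
```

View pics/b10.png

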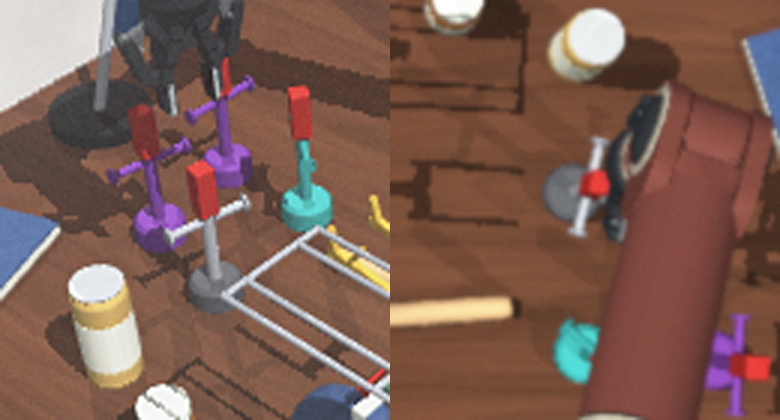

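The grey steel-barred weight (scene crop (205,235)) stands under the hand; the purple and turquoise ones are decoys and are still in place. Descending on the grip.

Run:
```python
from h import *
from station import arm,snapshot
import cv2
arm.move_gripper(.6,60)
arm.line_to([*w,.219],.1)
print(arm.read_time(),arm.read_tool_pos(),arm.read_ft_force().round(1))
cv2.imwrite("pics/s11.png",snapshot("scene"))
s=cv2.imread('pics/s11.png')
arm.move_gripper(0,60)
print(arm.read_time(),arm.read_ft_force().round(1),arm.read_opening()*85)
cv2.imwrite("pics/t11.png",snapshot("scene"))
t=cv2.imread('pics/t11.png')
r=lambda a:cv2.resize(a,None,fx=4,fy=4,interpolation=cv2.INTER_CUBIC)
cv2.imwrite('pics/b11.png',np.hstack([r(s[120:240,160:260]),r(t[120:240,160:260])]))
```

```text
18.175 [ 0.46829318 -0.34312133  0.21969237] [ 0.4  0.  -0.2]
18.575 [ 1.1 -0.5  2.5] 22.983128786144356
```

View pics/b11.png

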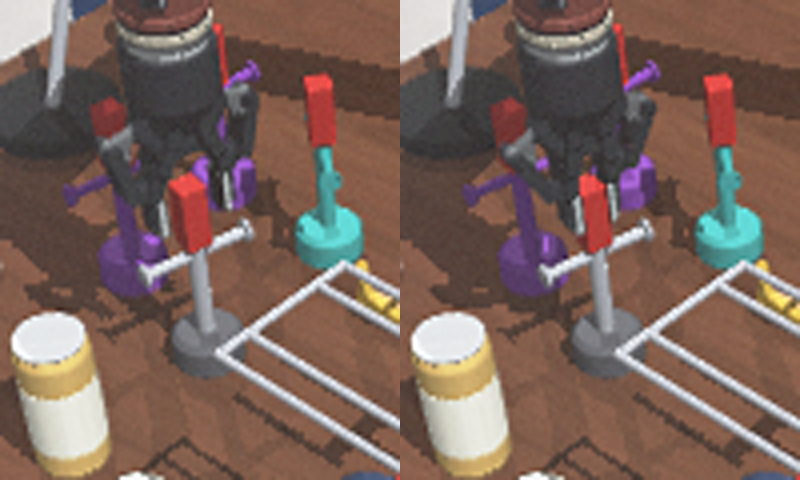

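Run:
```python
from h import *
from station import arm,snapshot
import cv2
arm.line_to([*w,.374],.12)
print(arm.read_time(),arm.read_ft_force().round(1),arm.read_wrist_torque().round(2),arm.read_opening()*85)
pre=seat-.10*xl; pre[2]=.374
arm.line_to(pre,.12,ori=qs)
print(arm.read_time(),arm.read_tool_pos()-pre,arm.read_ft_force().round(1))
cv2.imwrite("pics/s12.png",snapshot("scene"));cv2.imwrite("pics/t12.png",snapshot("top"))
s=cv2.imread('pics/s12.png');t=cv2.imread('pics/t12.png')
r=lambda a:cv2.resize(a,None,fx=4,fy=4,interpolation=cv2.INTER_CUBIC)
cv2.imwrite('pics/b12.png',np.hstack([r(s[110:250,210:310]),r(t[160:300,260:360])]))
```

```text
20.0667 [-0.2  1.8 -6.2] [-0.05 -0.01  0.08] 23.176514596051867
21.3833 [-0.0002052  -0.00139573 -0.00019049] [ 0.5  0.  -6.2]
```

View pics/b12.png

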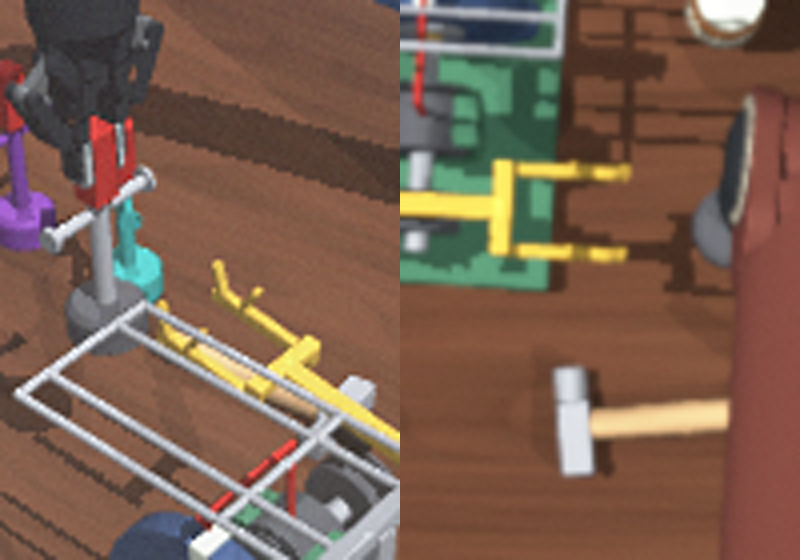

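Run:
```python
from h import *
b=seat-.10*xl; b[2]=.374-.104
for s in(-1,1): print((4*(proj("scene",b+s*.051*yl)-[210,110])+1.5).round())
f=b.copy();f[2]-=.083; print((4*(proj("top",f)-[260,160])+1.5).round(),(4*(proj("scene",f)-[210,110])+1.5).round())
```

```text
[ 53. 242.]
[150. 178.]
[333. 223.] [110. 298.]
```

Run:
```python
from h import *
from station import arm,snapshot
import cv2
p=seat.copy();p[2]=.374
arm.line_to(p,.08)
print(arm.read_time(),arm.read_tool_pos()-p,arm.read_ft_force().round(1))
cv2.imwrite("pics/s13.png",snapshot("scene"))
p[2]=.346
arm.line_to(p,.06)
print(arm.read_time(),arm.read_tool_pos()-p,arm.read_ft_force().round(1))
cv2.imwrite("pics/t13.png",snapshot("scene"))
s=cv2.imread('pics/s13.png');t=cv2.imread('pics/t13.png')
r=lambda a:cv2.resize(a,None,fx=5,fy=5,interpolation=cv2.INTER_CUBIC)
cv2.imwrite('pics/b13.png',np.hstack([r(s[130:240,230:310]),r(t[130:240,230:310])]))
```

```text
22.8833 [-2.64070173e-05 -8.70852370e-04 -8.74611631e-05] [-0.2 -0.2 -4.8]
23.55 [ 1.48189856e-04  7.33660981e-05 -1.19128622e-04] [ 1.3  0.7 -5.5]
```

View pics/b13.png

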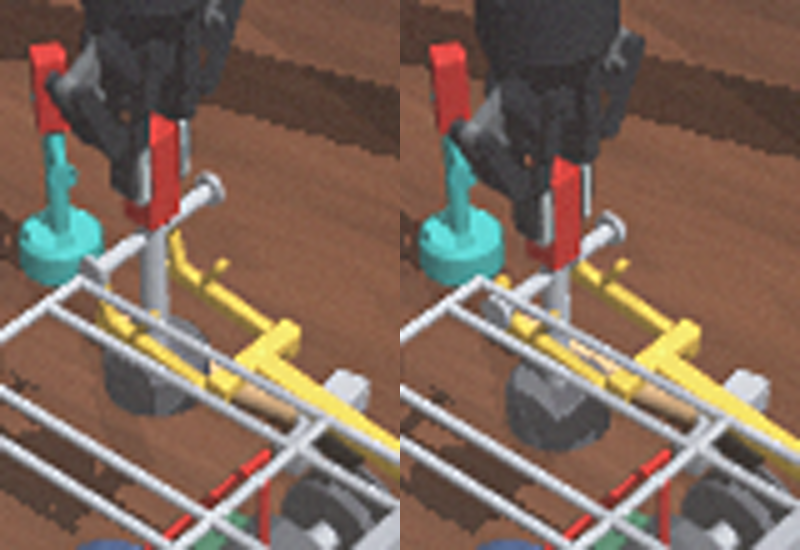

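```bash
cat >> h.py <<'E'
def seatp(zbar):
    s=np.arcsin((zbar-.19)/.24); p=L2W(.1-.24*np.cos(s),.155,zbar+.104); return p
E
python3 - <<'E'
from h import *
from station import arm,snapshot
import cv2
for zb in np.arange(.236,.177,-.008):
    arm.line_to(seatp(zb),.035)
    f=arm.read_ft_force();print(round(zb,3),round(arm.read_time(),2),f.round(1),arm.read_wrist_torque().round(2),round(arm.read_tool_pos()[2]-.104,4))
    if f[2]>6 or abs(f[:2]).max()>10: break
cv2.imwrite("pics/s14.png",snapshot("scene"));cv2.imwrite("pics/t14.png",snapshot("top"))
s=cv2.imread('pics/s14.png');t=cv2.imread('pics/t14.png')
r=lambda a:cv2.resize(a,None,fx=5,fy=5,interpolation=cv2.INTER_CUBIC)
cv2.imwrite('pics/b14.png',np.hstack([r(s[140:250,240:320]),r(t[160:270,250:330])]))
E
```

```text
0.236 23.93 [-0.4  0.7 -5.9] [ 0.02 -0.03  0.  ] 0.2358
0.228 24.31 [-0.1 -0.  -5.1] [ 0.08  0.01 -0.01] 0.2277
0.22 24.69 [ 0.   0.  -5.1] [ 0.05  0.05 -0.01] 0.2199
0.212 25.07 [ 0.3 -0.4 -5.2] [ 0.    0.05 -0.  ] 0.2117
0.204 25.46 [-0.9 -0.2 -4.1] [0.12 0.07 0.03] 0.2038
0.196 25.83 [-0.3  0.3 -4.1] [0.17 0.1  0.01] 0.1958
0.188 26.21 [-0.2  0.3 -3.3] [0.23 0.01 0.01] 0.1878
0.18 26.58 [ 0.2  0.7 -3.6] [ 0.26 -0.05  0.01] 0.1798
```

View pics/b14.png

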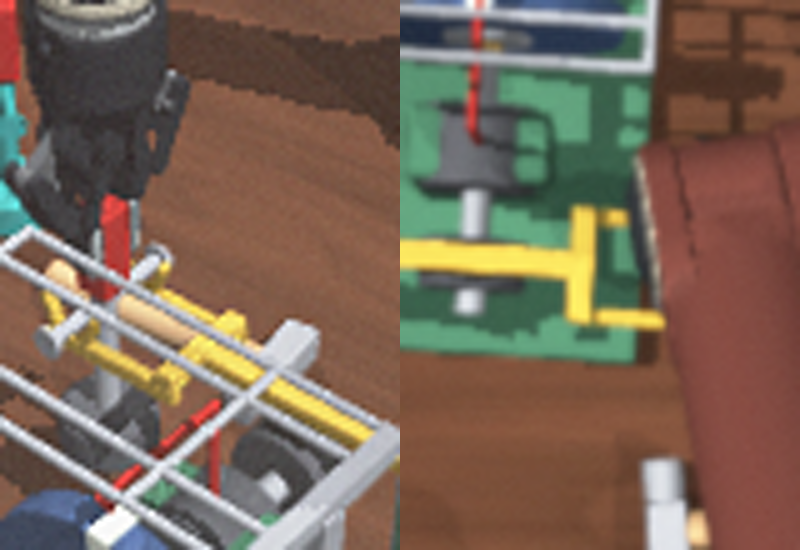

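The bar is in both notches (scene crop (55,330) and (160,255)) and the yellow arm is sinking with it. Lowering slowly to the stop.

Run:
```python
from h import *
from station import arm,snapshot
import cv2
for zb in [.174,.171,.169,.1675,.166,.1645,.163,.1615,.160]:
    arm.line_to(seatp(zb),.02); arm.pause(.1)
    f=arm.read_ft_force();print(round(zb,4),round(arm.read_time(),2),f.round(1),arm.read_wrist_torque().round(2),round(arm.read_tool_pos()[2]-.104,4))
    if f[2]>2: break
cv2.imwrite("pics/s15.png",snapshot("scene"));cv2.imwrite("pics/t15.png",snapshot("top"))
s=cv2.imread('pics/s15.png');t=cv2.imread('pics/t15.png')
r=lambda a:cv2.resize(a,None,fx=5,fy=5,interpolation=cv2.INTER_CUBIC)
cv2.imwrite('pics/b15.png',np.hstack([r(s[150:260,240:320]),r(t[160:270,250:330])]))
```

```text
0.174 27.23 [-0.6  1.6 -3.5] [ 0.32 -0.01 -0.06] 0.174
0.171 27.63 [ 1.3  1.3 -3.6] [ 0.23 -0.07 -0.06] 0.171
0.169 27.98 [ 0.5  0.7 -2.7] [ 0.27 -0.11 -0.02] 0.169
0.1675 28.33 [ 0.5  0.6 -3.7] [ 0.23 -0.13 -0.03] 0.1675
0.166 28.68 [ 0.4  1.1 -2. ] [ 0.24 -0.1  -0.08] 0.166
0.1645 29.03 [-1.7  0.9  3.7] [ 0.18  0.3  -0.07] 0.165
```

View pics/b15.png

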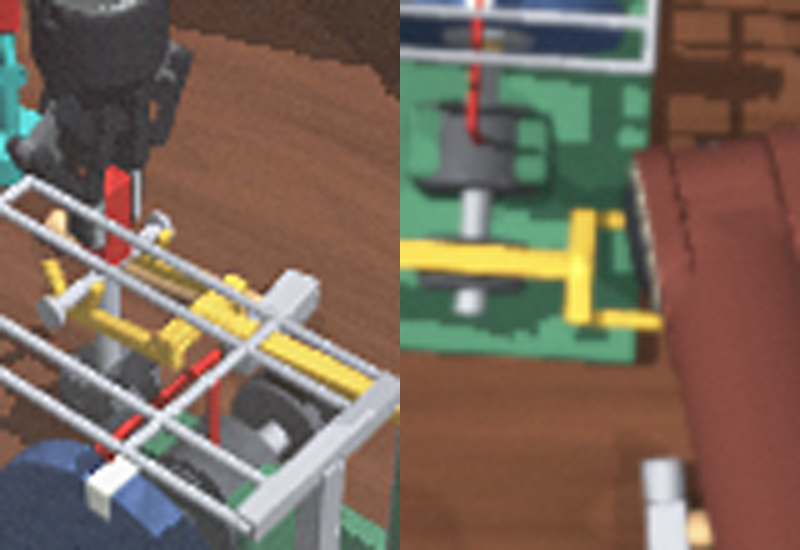

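Run:
```python
from h import *
from station import arm,snapshot
arm.line_to(seatp(.1638),.02); arm.pause(.4)
print(round(arm.read_time(),2),arm.read_ft_force().round(1),arm.read_wrist_torque().round(2),arm.read_tool_pos()-seatp(.1638))
for n in ("scene",):
  for phi in(.15,0.,-.05,-.1):
    print(phi,[(5*(proj(n,L2W(.1-r*np.cos(phi),.125,.19+r*np.sin(phi)+dz))-[240,150])+2).round() for r,dz in((.257,.018),(.24,-.005))],[(5*(proj(n,L2W(.1-r*np.cos(phi),.185,.19+r*np.sin(phi)+dz))-[240,150])+2).round() for r,dz in((.257,.018),(.24,-.005))])
```

```text
29.78 [-2.2  1.   7.3] [ 0.24  0.48 -0.05] [1.38856392e-04 2.96794460e-06 6.58814596e-04]
0.15 [array([ 51., 177.]), array([ 74., 224.])] [array([121., 126.]), array([143., 172.])]
0.0 [array([ 50., 226.]), array([ 73., 269.])] [array([118., 175.]), array([140., 217.])]
-0.05 [array([ 51., 243.]), array([ 74., 284.])] [array([119., 192.]), array([141., 232.])]
-0.1 [array([ 53., 260.]), array([ 76., 300.])] [array([121., 209.]), array([142., 248.])]
```

Run:
```python
from h import *
from station import arm,snapshot
import cv2
arm.line_to(seatp(.1646),.02); arm.pause(.3)
print(arm.read_ft_force().round(1))
arm.move_gripper(.6,60)
arm.pause(.3)
print(round(arm.read_time(),2),arm.read_ft_force().round(1),arm.read_opening())
cv2.imwrite("pics/s16.png",snapshot("scene"))
p=arm.read_tool_pos();
arm.line_to(p+[0,0,.15],.1)
print(round(arm.read_time(),2),arm.read_ft_force().round(1))
p=arm.read_tool_pos(); arm.line_to(p+[-.0,-.2,.05],.2)
arm.pause(.3)
print(round(arm.read_time(),2),arm.read_ft_force().round(1))
cv2.imwrite("pics/s17.png",snapshot("scene"));cv2.imwrite("pics/t17.png",snapshot("top"))
s=cv2.imread('pics/s16.png');t=cv2.imread('pics/s17.png')
r=lambda a:cv2.resize(a,None,fx=5,fy=5,interpolation=cv2.INTER_CUBIC)
cv2.imwrite('pics/b16.png',np.hstack([r(s[150:260,240:320]),r(t[150:260,240:320])]))
```

```text
[-0.6  0.7  5.1]
31.02 [ 0.2 -1.   0.1] 0.59937828714589
32.72 [ 0.8 -0.3  0. ]
34.2 [-1.1 -0.7 -0.4]
```

View pics/b16.png

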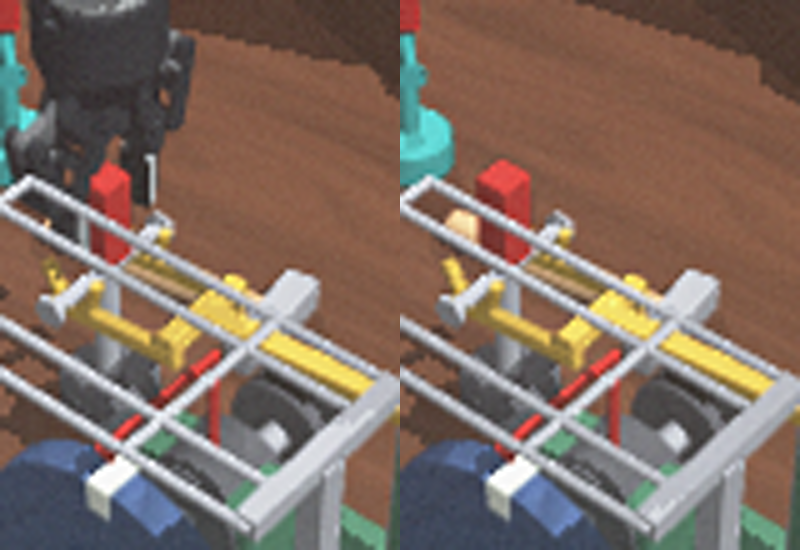

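View pics/t17.png

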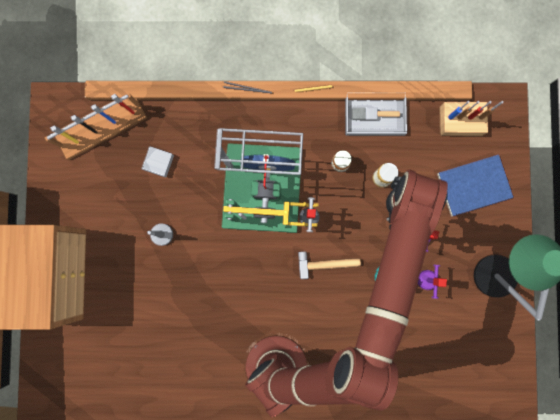

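View pics/s17.png

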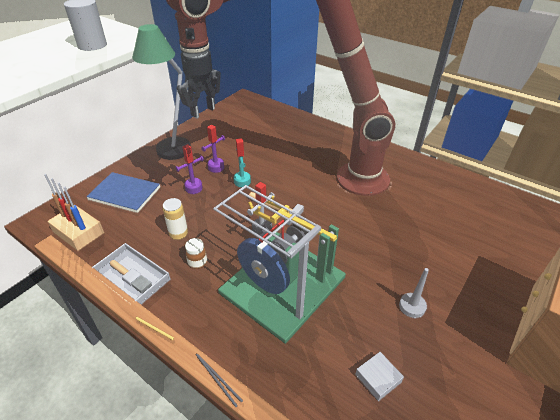

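Run:
```python
from h import *
from station import arm,snapshot
import cv2
arm.pause(1.)
cv2.imwrite("pics/s18.png",snapshot("scene"));cv2.imwrite("pics/t18.png",snapshot("top"))
s=cv2.imread('pics/s18.png');t=cv2.imread('pics/t18.png')
r=lambda a,k:cv2.resize(a,None,fx=k,fy=k,interpolation=cv2.INTER_CUBIC)
cv2.imwrite('pics/b18.png',np.hstack([r(s[150:260,240:320],5),r(t[140:250,245:325],5)]))
a=cv2.imread('pics/s0.png') if 0 else cv2.imread('pics/scene0.png');b=cv2.imread('pics/top0.png')
print(np.abs(cv2.imread('pics/s17.png').astype(int)-s)[150:260,240:320].max())
for n,i,j,boxes in(("scene",a,s,dict(jar=(185,236,208,268),can=(162,198,188,240),mandrel=(398,265,430,320),anvil=(355,352,405,400))),("top",b,t,dict(jar=(330,150,354,172),mandrel=(148,222,175,246),anvil=(141,146,175,176),mallet=(297,250,362,280)))):
  for k,(x0,y0,x1,y1) in boxes.items(): print(n,k,np.abs(i[y0:y1,x0:x1].astype(int)-j[y0:y1,x0:x1]).mean().round(1))
```

```text
32
scene jar 1.6
scene can 1.9
scene mandrel 5.8
scene anvil 8.4
top jar 0.8
top mandrel 10.9
top anvil 10.3
top mallet 1.0
```

View pics/b18.png

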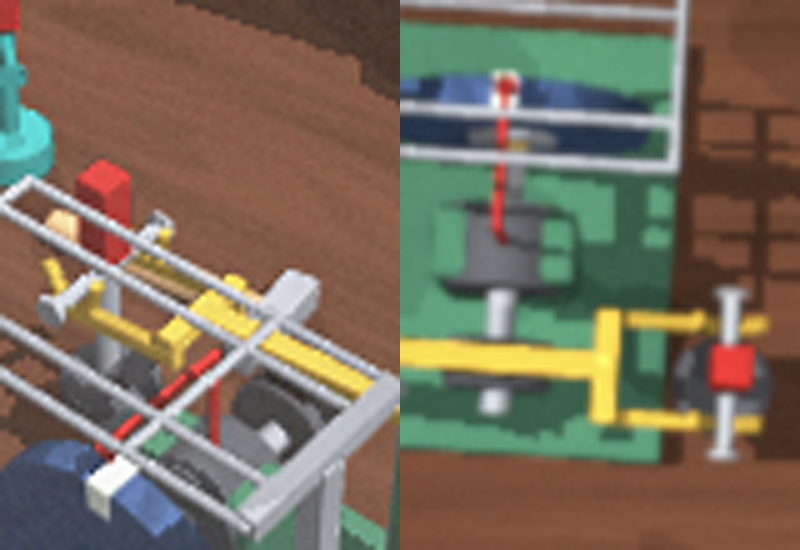

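Run:
```python
import cv2,numpy as np
b=cv2.imread('pics/top0.png');t=cv2.imread('pics/t18.png');a=cv2.imread('pics/scene0.png');s=cv2.imread('pics/s18.png')
r=lambda a:cv2.resize(a,(390,270),interpolation=cv2.INTER_CUBIC)
print(cv2.phaseCorrelate(*[cv2.cvtColor(q[135:255,135:185],cv2.COLOR_BGR2GRAY).astype(float) for q in(b,t)]))
cv2.imwrite('pics/b19.png',np.vstack([np.hstack([r(q[135:255,130:303]) for q in(b,t)]),np.hstack([r(q[250:400,340:556]) for q in(a,s)])]))
```

```text
((-0.057254998705669635, 0.06691702826119439), 0.8755481491919619)
```

View pics/b19.png

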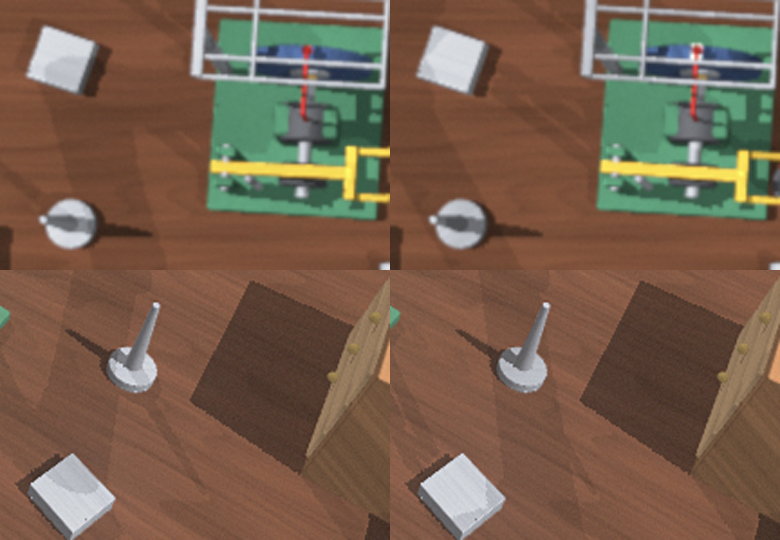

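Those differences come from the robot's own shadow; the mandrel and anvil have not moved (shift under 0.1 px). Handing the job in.

Run:
```python
from station import arm,ticket
print(arm.read_time(),arm.read_ft_force().round(1)); print(ticket.finish_job())
```

```text
35.4 [ 0.1 -0.   0.3]
the job is handed in; nothing more can be done
None
```

The lathe is parked and the job is handed in at 35.4 s. The mark is at the top, and the weight hangs in the fork with the brake arm fully down.

- **Wheel:** I pinched the rim from the open side and brought the mark from about 169° to the top in three downstrokes and a 6° trim. In the top picture the mark is centred under the red pointer to within about half a degree. It stayed there after I let go of the wheel and after the weight was hung.
- **Weight:** I took the grey one with the steel crossbar, set the bar in both notches and lowered it slowly with the arm. The stop came at a bar height of about 165 mm, against 166 mm given. I let go only after the upward force on the hand showed it was down. In the last pictures the arm is fully down and the weight is at rest.
- **Loose things:** the can, jar and mallet look unchanged against the first pictures. The mandrel and anvil areas differed at first, but that was the robot's shadow; they moved less than 0.1 px. I judged the decoy weights by eye only; one of the purple ones was partly hidden by the robot in the last top picture.

The highest force I read at the wrist was about 8 N. No check failed.

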